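Put the gas hob's burners back together

TASK

The burner parts have been washed: put the hob back together. Set each of the two flame crowns on the burner base of its size, then the round cap of that size on top of its crown, and put the oval cap lengthwise on the oval burner, every part level and fully seated. Leave the soap bottle and the mug standing where they are.

Things in the scene. Friction and masses are not known exactly. Their poses are not given: they have to be found in the camera images.
- large_crown_mid (a point): Large flame crown: bare aluminium ring, outer diameter 52 mm, 18 mm tall (outer edge bevelled to 45 mm over the top 6 mm), bore 34 mm at the foot. This point is its centre, 9 mm above its underside; z up along its axis. It starts lying flat and right way up on the thin grey drying mat (mat top 3 mm above the worktop). About 0.12 kg.
- small_crown_mid (a point): Small flame crown: bare aluminium ring, outer diameter 34 mm, 18 mm tall (outer edge bevelled to 27 mm over the top 6 mm), bore 18 mm at the foot. This point is its centre, 9 mm above its underside; z up along its axis. It starts lying flat and right way up on the thin grey drying mat (mat top 3 mm above the worktop). About 0.05 kg.
- large_cap_mid (a point): Large round burner cap: black enamelled disc, diameter 68 mm, 12 mm tall, hollow below: a 6 mm deep skirt of inner diameter 60 mm that drops over the large crown (4 mm play all round). This point is its centre, 6 mm above its underside (the skirt's edge); z up. It starts lying flat and right way up on the thin grey drying mat (mat top 3 mm above the worktop). About 0.18 kg.
- small_cap_mid (a point): Small round burner cap: black enamelled disc, diameter 50 mm, 12 mm tall, hollow below: a 6 mm deep skirt of inner diameter 42 mm that drops over the small crown (4 mm play all round). This point is its centre, 6 mm above its underside; z up. It starts lying flat and right way up on the thin grey drying mat (mat top 3 mm above the worktop). About 0.09 kg.
- oval_cap_mid (a point): Oval burner cap: black enamelled, straight-sided with round ends, 112 mm long (along its x) and 48 mm wide (along its y), 12 mm tall, hollow below: a 6 mm deep skirt, 4 mm thick, that drops over the oval burner with 4 mm play all round. This point is its centre, 6 mm above its underside; z up. Either way round is right. It starts lying flat and right way up on the thin grey drying mat (mat top 3 mm above the worktop). About 0.2 kg.
- large_burner: Base of the large burner, fixed on the steel hob (hob top 8 mm above the worktop): dark disc of diameter 68 mm, 10 mm tall, with a brass pin standing 10 mm higher in its middle (24 mm diameter, tapering to 14 mm). Origin: on its axis at the hob's surface; z up. The large crown rests on the disc, round the pin, underside 10 mm above this origin (5 mm play); the large cap then rests on the crown's top, 28 mm above this origin, its skirt's edge at 22 mm.
- small_burner: Base of the small burner, fixed on the hob: dark disc of diameter 46 mm, 10 mm tall, with a brass pin standing 10 mm higher in its middle (9 mm diameter, tapering to 5 mm). Origin: on its axis at the hob's surface; z up. The small crown rests on the disc, round the pin, underside 10 mm above this origin (4.5 mm play); the small cap then rests on the crown's top, its skirt's edge 22 mm above this origin.
- oval_burner: Oval burner, fixed on the hob, complete but for its cap: aluminium block with round ends, 96 mm long (along its x), 32 mm wide, 24 mm tall, on a flat dark foot plate 106 mm by 42 mm and 4 mm thick, its ends bevelled over the top 6 mm. Origin: its centre at the hob's surface; x along its length, z up. The oval cap rests on its top, lengthwise with it, the skirt's edge 18 mm above this origin.
- soap: Bystander: green bottle of dish soap with a white cap, diameter 60 mm, 160 mm tall, standing on the worktop beside the mat. Origin at the centre of its underside.
- mug: Bystander: white mug, diameter 80 mm, 90 mm tall, standing on the worktop beside the hob. Origin at the centre of its underside.
Things that resemble listed ones, but are neither listed nor needed, are in the scene too. What is shaped like the part that bears large_crown_mid but orange is not meant.

How it is judged:
By the outcome, as a careful person would: the job done as asked, in the order asked, and still so for the second after the job is handed in, with the robot touching nothing.
It also fails if it takes over 120 s, if anything falls off the work surface, if the arm or the gripper's body presses on something with over 40 N, if the wrist force passes 120 N, or if a joint passes its speed limit or range.

ROBOT

A 6-joint arm with a two-finger parallel gripper is mounted at the origin on the work surface. World frame = base frame: x ahead of the robot, y to its left, z up, the work surface at z = 0. Lengths are in m, angles in rad, forces in N, time in s.
With the tool pointing down it reaches from about 0.3 to 0.775 m from the base axis. Payload 14.6 kg.
Tool frame: the origin (TCP) lies on the centre line of the jaws, within the pads' length; the fingertips stand 17 mm ahead of it and the grasp point (between the pads) lies 2 mm behind it; z points along the fingers, y is the line along which they close (so a half turn about z gives the same grasp; the last joint's range is limited). The gripper opens to 85 mm and grips with 20 to 120 N. Pads are 22 mm wide; open, the fingers measure 114 mm over their backs; the gripper's body (76 mm by 85 mm) begins 54 mm behind the grasp point. The pads swing forward as they close: fully open they stand 13 mm farther back than shut.
Start: joints at [-1.376, 0.3, 1.521, -0, 1.321, -0.067], TCP at [0.142, -0.531, 0.228] pointing down, gripper open.
Joint ranges: [-3.03, 3.03], [-0.79, 2.21], [0.23, 2.52], [-1.04, 4.18], [0, 3.07], [-2.55, 2.55]. Speed limits (rad/s): [2.22, 2.22, 2.57, 3.14, 3.14, 3.14].

INTERFACE

Orientations are given as [roll, pitch, yaw] about the fixed x, y, z axes, in that order (R = Rz(yaw) Ry(pitch) Rx(roll)).
In Python, from cell import read_state, snapshot, camera_params, sign_off, outline_of, spot_point gives the robot as it stands.
- The arm moves only by the tool play_rows, never from a script. Its argument "motion" is a list that holds one entry, the list of rows, each a list of 7 numbers: the opening in per cent of the stroke, from 0 (shut) to 100 (fully open), then the shift along the tool's x, y, z in units of 0.15 m (1.0 is 0.15 m), then the turn, a rotation vector about the tool's x, y, z in units of 2 pi rad (1.0 is 2 pi rad). A call has 1 to 12 rows; each row is the pose to reach, as a shift and turn from the pose commanded when the call began, along the tool's axes at that moment, turning the shorter way round; what a row does not reach only later rows make up. A row lasts 1/10 s, in which the tool goes at most 50 mm and 8.59 degrees, less where a joint would pass 70% of its speed; a pose out of reach is approached as far as the arm can. A call with a number of a shift or a turn outside -1 to 1 is refused whole. A call with a gripper value outside its range is refused whole. The fingers move at their own pace and stop on an object; "squeeze" is the grip in N (left out, the last holds). Time passes only in rows, so rows that repeat a pose let the fingers close. It gives the time, the measured TCP pose, the force, the opening and the grip force at its end, in the units of the state.
- read_state(): the state, without advancing time (a new reading comes with each control period).
- snapshot(name): name is "scene" or "side" or "wrist"; returns the picture (384x512x3 uint8, red, green, blue); there is no depth.
- camera_params(name): a dict with "fx", "fy", "cx", "cy" (pixels), "T" (4x4, takes a point from camera to world coordinates). Camera axes: x right, y up, looking along -z (the intrinsics and any distortion apply to the point x, -y, -z); pixel columns grow to the right and rows downward; lengths in m; the calibration is good to about 2 mm. A picture is of the moment at which its call begins: read the wrist's pose just before it. camera_params takes no time and is no camera call; for the wrist camera it gives the pose at the moment of the call.
- sign_off(): hands the job in; it is judged then, once.
Trained networks look in the newest picture that a camera, given by its name, has taken for a name from the list of things; names that differ only in an ending like _2 or _b are one class to them, and where a whole thing is asked for, a point or a joint stands for the part that bears it (a point fixed in the world has none). Each returns a list of dicts, best first, with "confidence" (0 to 1); they miss things now and then, are a little off and sometimes report something else, mostly with a low value. They report only what shows in the picture. A call takes as long as a camera call. They do not tell look-alikes from the thing itself.
- outline_of(camera, thing): "pixels" (384x512 bool, what is visible of it) and "rect" ([left, top, right, bottom] in pixels, round what is visible of it).
- spot_point(camera, thing): "position" ([column, row] in pixels: a listed point, or the origin of a listed thing).
The state is a dict: "clock": time; "joints": joint angles; "dq": joint speeds; "tau": joint torques, N m; "tool_pos": TCP position; "eef_rot": TCP orientation; "wrist_force": force on the tool from outside, world axes, zero at the start; "moment": the same for the moment, N m; "finger_gap": opening from 0.0 (shut) to 1.0 (fully open); "finger_force": force on a finger pad.
Only numpy, scipy, OpenCV 4.12 (cv2) and the standard library are available. Lean on these libraries where they do the work, as an engineer would, in place of code of your own. Each camera call takes 0.05 s, during which the arm holds its last target. There are 200 camera calls.

## Working session

There is one attempt and no reset: what is moved stays moved. The work goes in short steps, Python scripts to look and compute and a tool call to move; the robot and the scene stay as the last step left them, time stands still between calls to the robot, and variables do not carry over. Pictures are saved under pics/ and viewed, at most 14 in all, crops included, and the job is handed in when it is done.

Besides the shell and the picture viewer there is one more tool, called after ">>>" as name(argument=value, ...) on one line, values as JSON. play_rows: Moves the arm, as the interface text tells. Shifts and turns lie within -1 to 1; 1 stands for 0.15 m of shift or 2 pi rad of turn. Its arguments: {"type":"object","properties":{"motion":{"type":"array","items":{"type":"array","items":{"type":"array","items":{"type":"number"}}}},"squeeze":{"type":"number"}},"required":["motion"]}

```bash
ls; mkdir -p pics; cat > h.py <<'E'
import numpy as np, cv2
from cell import *
from scipy.spatial.transform import Rotation as R
def ray(cam,px,z,P=None):
    P=P or camera_params(cam); T=np.array(P["T"])
    d=np.array([(px[0]-P["cx"])/P["fx"],-(px[1]-P["cy"])/P["fy"],-1.])
    d=T[:3,:3]@d; o=T[:3,3]; return o+d*(z-o[2])/d[2]
def save(cam,name,crop=None,s=1.5):
    im=snapshot(cam)[:,:,::-1].copy()
    if crop: im=im[crop[1]:crop[3],crop[0]:crop[2]]
    cv2.imwrite("pics/"+name,cv2.resize(im,None,fx=s,fy=s,interpolation=cv2.INTER_CUBIC))
E
python3 - <<'E'
from h import *
s=read_state(); print({k:np.round(v,3).tolist() for k,v in s.items()})
a=snapshot("scene");b=snapshot("side");c=snapshot("wrist")
for n,i in (("scene",a),("side",b),("wrist",c)):
    P=camera_params(n); print(n,{k:np.round(v,3).tolist() for k,v in P.items()})
cv2.imwrite("pics/scene0.png",cv2.resize(a[:,:,::-1],None,fx=1.5,fy=1.5))
cv2.imwrite("pics/side0.png",cv2.resize(b[:,:,::-1],None,fx=1.5,fy=1.5))
Z=dict(large_crown_mid=.012,small_crown_mid=.012,large_cap_mid=.009,small_cap_mid=.009,oval_cap_mid=.009,large_burner=.008,small_burner=.008,oval_burner=.008,soap=0,mug=0)
for t,z in Z.items():
  for cam in ("scene","side"):
    for r in spot_point(cam,t)[:3]:
        print(t,cam,np.round(r["position"],1),round(r["confidence"],2),np.round(ray(cam,r["position"],z)[:2],4))
E
```

```text
pics
{'clock': 0.0, 'joints': [-1.376, 0.3, 1.522, -0.0, 1.321, -0.067], 'dq': [0.0, -0.0, 0.0, 0.0, -0.001, 0.0], 'tau': [-0.0, -54.35, -36.18, -0.0, 0.004, 0.0], 'tool_pos': [0.142, -0.531, 0.227], 'eef_rot': [-3.14, -0.0, 0.262], 'wrist_force': [0.109, 0.065, 0.429], 'moment': [0.013, 0.006, 0.063], 'finger_force': 0.0, 'finger_gap': 1.003}
scene {'fx': 421.905, 'fy': 421.905, 'cx': 255.639, 'cy': 184.439, 'T': [[0.011, -0.815, 0.579, 1.521], [1.0, 0.015, 0.002, 0.003], [-0.01, 0.579, 0.815, 1.496], [0.0, 0.0, 0.0, 1.0]]}
side {'fx': 369.665, 'fy': 369.665, 'cx': 250.278, 'cy': 193.096, 'T': [[0.909, 0.223, -0.353, 0.091], [-0.418, 0.513, -0.75, -0.882], [0.014, 0.829, 0.559, 0.702], [0.0, 0.0, 0.0, 1.0]]}
wrist {'fx': 269.729, 'fy': 269.729, 'cx': 251.705, 'cy': 192.052, 'T': [[0.259, 0.932, 0.255, 0.207], [-0.966, 0.25, 0.067, -0.515], [-0.001, -0.263, 0.965, 0.373], [0.0, 0.0, 0.0, 1.0]]}
large_crown_mid scene [195.8 185.4] 0.49 [ 0.467  -0.2593]
large_crown_mid scene [209.1 159.5] 0.45 [ 0.3248 -0.2095]
large_crown_mid scene [387.  195.7] 0.42 [0.5346 0.5525]
large_crown_mid s
[... 526 characters left out ...]
  229.7] 0.64 [ 0.4451 -0.1251]
oval_cap_mid scene [165.8 183.2] 0.59 [ 0.4508 -0.3912]
oval_cap_mid side [298.4 295.7] 0.66 [ 0.4511 -0.3952]
large_burner scene [303.8 218.3] 0.57 [0.6369 0.194 ]
large_burner side [272.2 252. ] 0.55 [ 0.4641 -0.2353]
large_burner side [258.7 167.3] 0.46 [0.6301 0.1929]
small_burner scene [329.8 195. ] 0.44 [0.5242 0.3129]
small_burner side [215.9 157.5] 0.4 [0.5096 0.3278]
small_burner side [249.3 231.8] 0.4 [ 0.4424 -0.133 ]
oval_burner side [222.8 186.8] 0.66 [0.4585 0.1213]
soap scene [122.2 198.8] 0.66 [ 0.523  -0.5707]
mug scene [383.7 195.6] 0.72 [0.5259 0.543 ]
mug scene [214.2 208.7] 0.51 [ 0.5794 -0.1757]
mug side [199.6 133.3] 0.65 [0.5258 0.5808]
```

View pics/scene0.png

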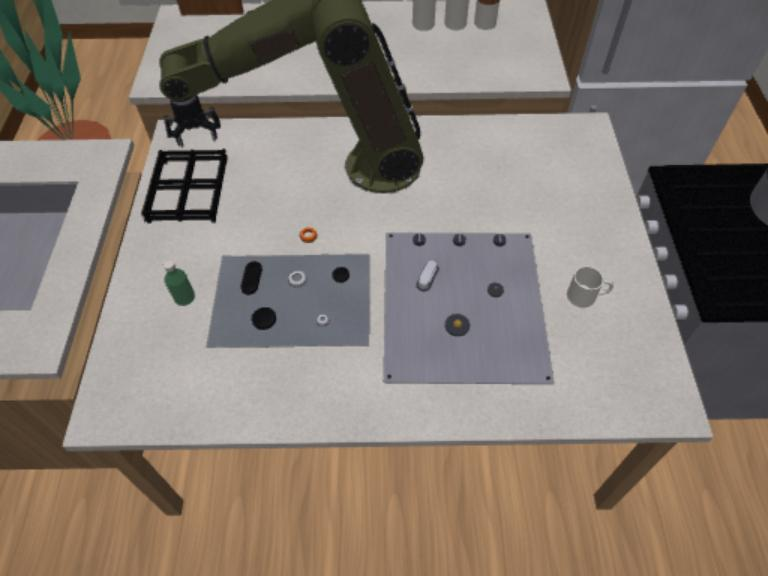

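View pics/side0.png

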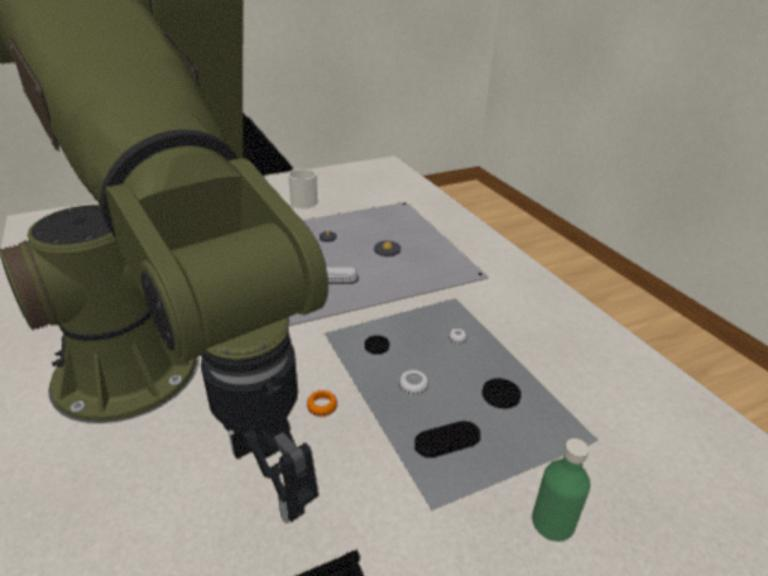

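Scene picture, in unscaled pixels: 
- **Large crown:** bare grey ring at (198,186). The orange ring at (206,156) is the look-alike, so I'm taking the grey one.
- **Small crown:** (215,213).
- **Caps:** large (176,212), small (227,183), oval (168,185).
- **Burners:** large (305,216), small (330,193), oval (285,183).
- **Other look-alikes:** the black grate (125,124) and the hob knobs (279–333,160).

I'll move over the mat for the close look.

>>> play_rows(motion=[[[100, 0.5, -0.333, 0, 0, 0, -0.02], [100, 1, -0.667, 0, 0, 0, -0.045], [100, 1, -0.667, 0, 0, 0, -0.07], [100, 1, -0.667, 0, 0, 0, -0.0833], [100, 1, -0.667, 0, 0, 0, -0.0833], [100, 1, -0.667, 0, 0, 0, -0.0833]]])

```text
clock: 1.75
tool_pos: [0.2615, -0.3958, 0.2278]
eef_rot: [3.141, 0.0, 0.785]
wrist_force: [-0.6, -0.2, 0.2]
finger_gap: 0.998
finger_force: 0.0
```

>>> play_rows(motion=[[[100, 0.35, 0.1, 0, 0, 0, 0], [100, 0.68, 0.2, 0, 0, 0, 0], [100, 0.86, 0.27, 0, 0, 0, 0], [100, 0.86, 0.27, 0, 0, 0, 0]]])

```text
clock: 2.15
tool_pos: [0.3833, -0.3326, 0.2272]
eef_rot: [-3.141, -0.0, 0.786]
wrist_force: [-0.0, -1.1, -0.5]
finger_gap: 1.002
finger_force: 0.0
```

>>> play_rows(motion=[[[100, 0.35, 0.1, 0, 0, 0, 0], [100, 0.68, 0.2, 0, 0, 0, 0], [100, 0.86, 0.27, 0, 0, 0, 0], [100, 0.86, 0.27, 0, 0, 0, 0], [100, 0.86, 0.27, 0, 0, 0, 0]]])

```text
clock: 2.65
tool_pos: [0.5005, -0.2717, 0.227]
eef_rot: [-3.141, 0.001, 0.784]
wrist_force: [-0.5, 0.1, -0.4]
finger_gap: 0.998
finger_force: 0.0
```

```bash
cat >> h.py <<'E'
ZT=dict(large_crown=.021,small_crown=.021,large_cap=.015,small_cap=.015,oval_cap=.015)
def outl(cam,things,ztop,n=2):
    "min-area rect centre of the outline, on plane ztop"
    P=camera_params(cam)
    for t in things:
        for r in outline_of(cam,t)[:n]:
            m=r["pixels"].astype(np.uint8)
            c=max(cv2.findContours(m,cv2.RETR_EXTERNAL,cv2.CHAIN_APPROX_NONE)[0],key=cv2.contourArea)[:,0,:]
            w=np.array([ray(cam,p,ztop[t],P)[:2] for p in c])*1000
            (cx,cy),(a,b),th=cv2.minAreaRect(w.astype(np.float32))
            (ex,ey),er=cv2.minEnclosingCircle(w.astype(np.float32))
            M=cv2.moments(w.astype(np.float32))
            print(t,round(r["confidence"],2),np.round(r["rect"]),"rect",np.round([cx,cy,a,b,th],1),"cen",np.round([M["m10"]/M["m00"],M["m01"]/M["m00"]],1),"circ",np.round([ex,ey,er],1))
E
python3 - <<'E'
from h import *
s=read_state(); print(s["clock"],np.round(s["tool_pos"],4),np.round(s["eef_rot"],3),s["finger_gap"])
save("wrist","w1.png")
outl("wrist",["large_crown_mid","small_crown_mid","large_cap_mid","small_cap_mid","oval_cap_mid"],{k+"_mid":v for k,v in ZT.items()})
for k,v in ZT.items():
    zm=.012 if 'crown' in k else .009
    for r in spot_point("wrist",k+"_mid")[:2]: print(k,round(r["confidence"],2),np.round(r["position"]),np.round(ray("wrist",r["position"],zm)[:2]*1000,1))
E
```

```text
2.65 [ 0.5005 -0.2717  0.227 ] [-3.141e+00  1.000e-03  7.840e-01] 0.9979141206186787
large_crown_mid 0.8 [204. 159. 245. 197.] rect [ 464.9 -253.4   50.6   51.1   44.9] cen [ 465.1 -253.1] circ [ 465.  -253.2   26.2]
large_crown_mid 0.73 [116. 228. 149. 258.] rect [ 306.7 -221.2   27.5   54.9   83.5] cen [ 308.2 -221.1] circ [ 306.  -227.4   27.7]
small_crown_mid 0.72 [253. 218. 323. 273.] rect [ 456.3 -382.7   50.4  109.4   84.4] cen [ 456.2 -382.8] circ [ 456.2 -383.8   54.7]
small_crown_mid 0.6 [244.  39. 269.  70.] rect [ 602.6 -175.3   32.4   32.1   44.9] cen [ 602.3 -175.2] circ [ 602.2 -175.4   16.8]
large_cap_mid 0.9 [308. 125. 361. 185.] rect [ 592.7 -335.9   66.    69.     8.2] cen [ 592.6 -336. ] circ [ 592.7 -336.    35.1]
small_cap_mid 0.74 [124. 101. 168. 137.] rect [ 450.1 -130.6   48.4   52.1   44.9] cen [ 450.  -130.5] circ [ 449.9 -130.7   26.2]
oval_cap_mid 0.92 [256. 215. 321. 276.] rect [ 455.2 -385.4   53.4  112.1   84.1] cen [ 455.2 -385.2] circ [ 455.1 -386.5   56.1]
large_crown 0.9 [137. 245.] [ 301.1 -232.7]
large_crown 0.65 [223. 181.] [ 460.7 -255.4]
small_crown 0.7 [256.  52.] [ 607.  -173.8]
large_cap 0.79 [337. 150.] [ 600.4 -334.8]
small_cap 0.9 [147. 117.] [ 452.3 -126.6]
small_cap 0.51 [334. 151.] [ 597.1 -333.2]
oval_cap 0.93 [286. 249.] [ 452. -393.]
```

View pics/w1.png

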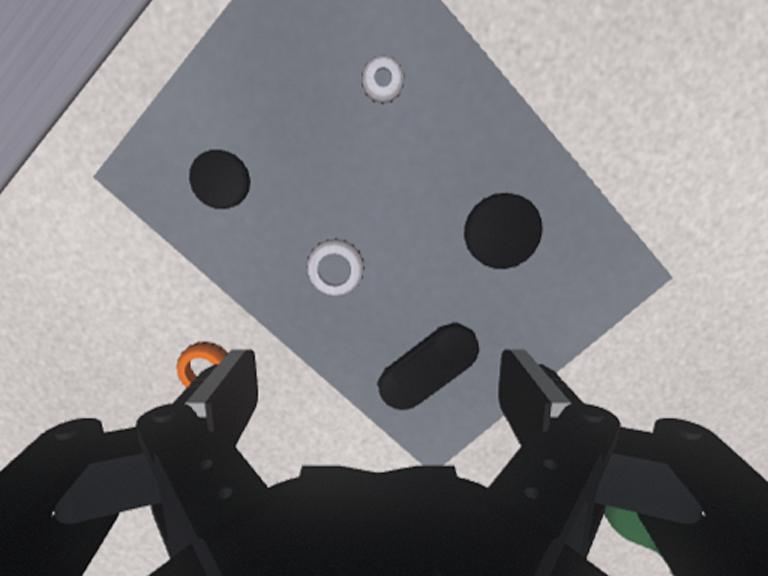

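The wrist view shows the grey large crown at (223,178), the small crown at (256,52), the small cap at (147,120), the large cap at (335,154) and the oval cap at (286,245). The orange ring is off the mat at (135,243), so it can't be confused with the grey one. I'm going down over the grey crown.

>>> play_rows(motion=[[[100, -0.089, -0.255, 0.3, 0, 0, 0], [100, -0.089, -0.255, 0.6, 0, 0, 0], [100, -0.089, -0.255, 0.85, 0, 0, 0], [100, -0.089, -0.255, 0.98, 0, 0, 0], [100, -0.089, -0.255, 0.98, 0, 0, 0], [100, -0.089, -0.255, 0.98, 0, 0, 0]]])

```text
clock: 3.8
tool_pos: [0.465, -0.2533, 0.0814]
eef_rot: [3.141, -0.0, 0.785]
wrist_force: [0.8, -0.1, 0.2]
finger_gap: 0.998
finger_force: 0.0
```

```bash
cat >> h.py <<'E'
def st():
    s=read_state(); print(round(s["clock"],2),"tcp",np.round(np.array(s["tool_pos"])*1000,1),"rpy",np.round(s["eef_rot"],4),"gap",round(s["finger_gap"],3),"ff",round(s["finger_force"],1),"F",np.round(s["wrist_force"],1)); return s
def go(x,y,z=None,s=None):
    "units of shift in tool axes to world target (mm)"
    s=s or read_state(); d=np.array([x,y,z if z is not None else s["tool_pos"][2]*1000])/1000-s["tool_pos"]
    print("go",np.round(R.from_euler("xyz",s["eef_rot"]).inv().apply(d)/.15,3))
E
python3 - <<'E'
from h import *
st(); save("wrist","w2.png")
outl("wrist",["large_crown_mid"],{"large_crown_mid":.016})
for r in spot_point("wrist","large_crown_mid")[:2]: print(round(r["confidence"],2),np.round(r["position"]),np.round(ray("wrist",r["position"],.012)[:2]*1000,1))
E
```

```text
3.8 tcp [ 465.  -253.3   81.4] rpy [ 3.1409e+00 -2.0000e-04  7.8520e-01] gap 0.998 ff 0.0 F [ 0.8 -0.1  0.2]
large_crown_mid 0.74 [220. 172. 282. 232.] rect [ 464.4 -253.6   52.6   51.4   45. ] cen [ 464.7 -253.3] circ [ 464.6 -253.2   27. ]
0.84 [250. 203.] [ 463.1 -254.6]
```

View pics/w2.png

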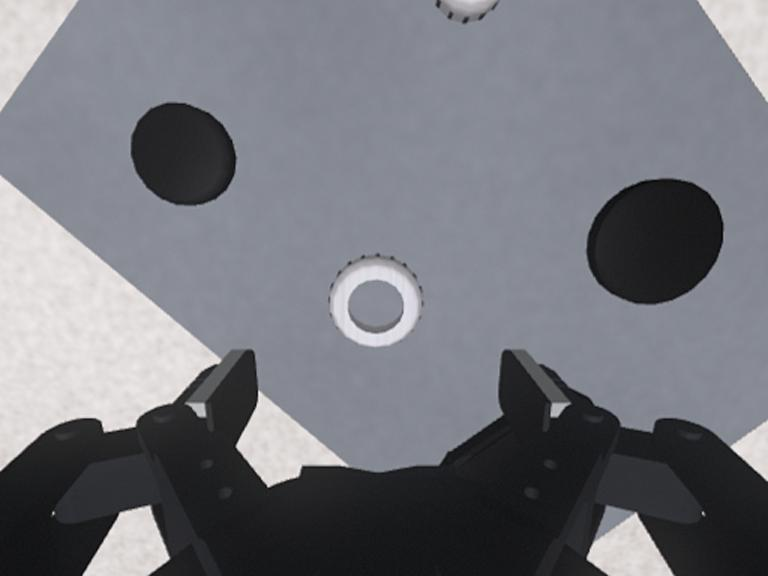

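The outline puts the crown at (464.5,-253.3), straight below the TCP. I'm going down and closing part-way to feel for the mat.

>>> play_rows(motion=[[[100, 0, 0, 0.2, 0, 0, 0], [100, 0, 0, 0.37, 0, 0, 0], [100, 0, 0, 0.37, 0, 0, 0], [85, 0, 0, 0.37, 0, 0, 0], [75, 0, 0, 0.37, 0, 0, 0], [68, 0, 0, 0.37, 0, 0, 0], [68, 0, 0, 0.37, 0, 0, 0], [68, 0, 0, 0.37, 0, 0, 0]]], squeeze=30)

```text
clock: 4.75
tool_pos: [0.4648, -0.2532, 0.0256]
eef_rot: [3.141, -0.0, 0.785]
wrist_force: [-0.2, 0.4, 0.5]
finger_gap: 0.68
finger_force: 0.0
```

```bash
python3 - <<'E'
from h import *
st(); save("side","s2.png",(200,190,340,310),5)
E
```

```text
4.75 tcp [ 464.8 -253.2   25.6] rpy [ 3.1409e+00 -2.0000e-04  7.8520e-01] gap 0.68 ff 0.0 F [-0.2  0.4  0.5]
```

View pics/s2.png

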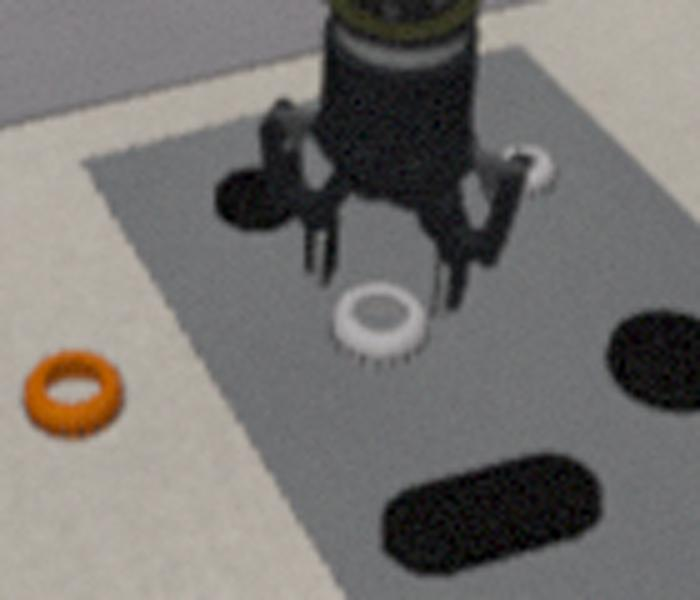

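```bash
python3 - <<'E'
from h import *
def proj(cam,w):
    P=camera_params(cam);T=np.linalg.inv(np.array(P["T"]));c=T[:3,:3]@w+T[:3,3]
    return np.array([P["cx"]+P["fx"]*c[0]/-c[2],P["cy"]-P["fy"]*c[1]/-c[2]])
s=read_state();Rt=R.from_euler("xyz",s["eef_rot"]);p=np.array(s["tool_pos"])
for z in(-.02,-.01,0,.01,.017):
  print(z,[np.round((proj("side",p+Rt.apply([0,y,z]))-[200,190])*5) for y in(-.029,.029)],[np.round(proj("wrist",p+Rt.apply([.011,y,z]))*1.5) for y in(-.0289,.0289)])
print((proj("side",np.array([.4645,-.2533,.021]))-[200,190])*5)
save("wrist","w3.png")
E
```

```text
-0.02 [array([329., 265.]), array([434., 292.])] [array([289., 347.]), array([461., 347.])]
-0.01 [array([328., 279.]), array([433., 306.])] [array([295., 336.]), array([455., 336.])]
0 [array([327., 293.]), array([432., 320.])] [array([300., 326.]), array([450., 326.])]
0.01 [array([327., 307.]), array([430., 334.])] [array([305., 317.]), array([446., 317.])]
0.017 [array([326., 317.]), array([430., 344.])] [array([308., 312.]), array([443., 312.])]
[378.39414385 313.07689632]
```

View pics/w3.png

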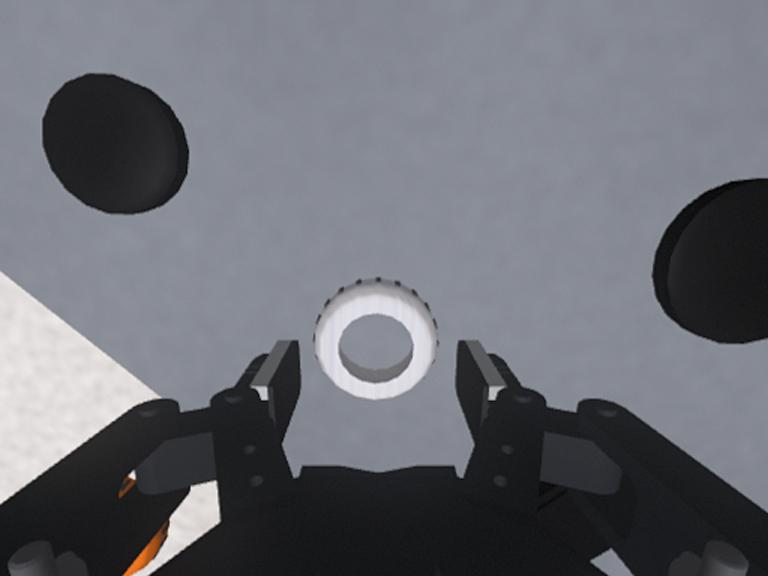

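Projected into both views, the fingertips at this opening sit about 10–13 mm behind the TCP rather than ahead of it. I'll go lower in guarded steps.

>>> play_rows(motion=[[[68, 0, 0, 0.05, 0, 0, 0], [68, 0, 0, 0.1, 0, 0, 0], [68, 0, 0, 0.13, 0, 0, 0], [68, 0, 0, 0.13, 0, 0, 0]]])

```text
clock: 5.25
tool_pos: [0.4641, -0.2528, 0.0045]
eef_rot: [-3.14, 0.0, 0.785]
wrist_force: [0.4, 0.9, -0.0]
finger_gap: 0.68
finger_force: 0.0
```

```bash
python3 - <<'E'
from h import *
st(); save("side","s3.png",(230,210,310,270),8)
E
```

```text
5.25 tcp [ 464.1 -252.8    4.5] rpy [-3.1399e+00  4.0000e-04  7.8510e-01] gap 0.68 ff 0.0 F [ 0.4  0.9 -0. ]
```

View pics/s3.png

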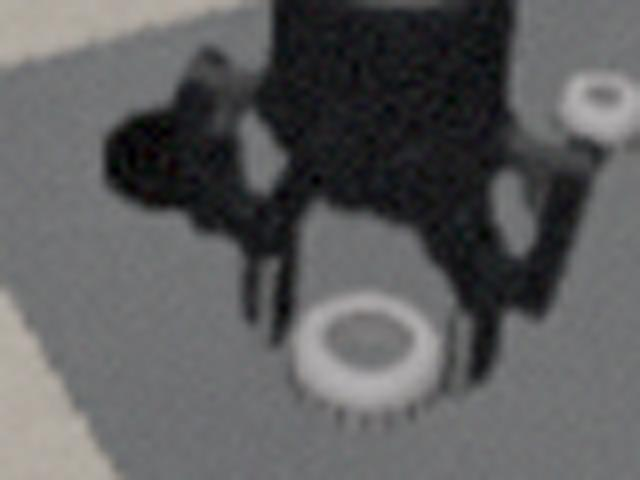

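No contact, and the tips still look about 10 mm above the mat. I'll go 8 mm further down and then grip.

>>> play_rows(motion=[[[68, 0, 0, 0.02, 0, 0, 0], [68, 0, 0, 0.04, 0, 0, 0], [68, 0, 0, 0.053, 0, 0, 0], [68, 0, 0, 0.053, 0, 0, 0]]])

```text
clock: 5.7
tool_pos: [0.4645, -0.253, -0.0026]
eef_rot: [-3.141, 0.0, 0.785]
wrist_force: [-0.2, 0.3, 0.6]
finger_gap: 0.677
finger_force: 0.0
```

>>> play_rows(motion=[[[55, 0, 0, 0, 0, 0, 0], [50, 0, 0, 0, 0, 0, 0], [50, 0, 0, 0, 0, 0, 0], [50, 0, 0, 0, 0, 0, 0]]], squeeze=30)

```text
clock: 6.1
tool_pos: [0.4646, -0.2531, -0.0021]
eef_rot: [3.141, -0.0, 0.785]
wrist_force: [-1.9, 0.7, 5.2]
finger_gap: 0.595
finger_force: 31.1
```

Gripped at 60 % opening with 31 N. Lifting and carrying to the large burner.

>>> play_rows(motion=[[[50, 0, 0, -0.15, 0, 0, 0], [50, 0, 0, -0.4, 0, 0, 0], [50, 0, 0, -0.7, 0, 0, 0], [50, 0.3, -0.14, -0.81, 0, 0, 0], [50, 0.6, -0.28, -0.81, 0, 0, 0], [50, 0.9, -0.41, -0.81, 0, 0, 0], [50, 0.96, -0.44, -0.81, 0, 0, 0], [50, 0.96, -0.44, -0.81, 0, 0, 0]]])

```text
clock: 6.9
tool_pos: [0.52, -0.1031, 0.1189]
eef_rot: [-3.141, 0.0, 0.788]
wrist_force: [0.5, -0.3, -1.2]
finger_gap: 0.595
finger_force: 32.1
```

>>> play_rows(motion=[[[50, 0.3, -0.14, 0, 0, 0, 0], [50, 0.6, -0.28, 0, 0, 0, 0], [50, 0.9, -0.41, 0, 0, 0, 0], [50, 0.96, -0.44, 0, 0, 0, 0]]])

```text
clock: 7.3
tool_pos: [0.5758, 0.0463, 0.1188]
eef_rot: [-3.141, -0.0, 0.787]
wrist_force: [0.0, -0.6, -1.3]
finger_gap: 0.597
finger_force: 32.1
```

>>> play_rows(motion=[[[50, 0.3, -0.14, 0, 0, 0, 0], [50, 0.55, -0.28, 0, 0, 0, 0], [50, 0.8, -0.38, 0, 0, 0, 0], [50, 0.9, -0.42, 0, 0, 0, 0], [50, 0.9, -0.42, 0, 0, 0, 0], [50, 0.9, -0.42, 0, 0, 0, 0]]])

```text
clock: 7.9
tool_pos: [0.6259, 0.1822, 0.1185]
eef_rot: [-3.141, 0.001, 0.784]
wrist_force: [-0.2, -0.7, -2.5]
finger_gap: 0.597
finger_force: 32.1
```

```bash
python3 - <<'E'
from h import *
st(); save("wrist","w4.png")
outl("wrist",["large_burner"],{"large_burner":.018},2)
outl("wrist",["small_burner"],{"small_burner":.018},2)
outl("wrist",["oval_burner"],{"oval_burner":.032},1)
outl("wrist",["large_crown_mid"],{"large_crown_mid":.133},1)
for k in ("large_burner","small_burner","oval_burner"):
  for r in spot_point("wrist",k)[:2]: print(k,round(r["confidence"],2),np.round(r["position"]),np.round(ray("wrist",r["position"],.008)[:2]*1000,1))
E
```

```text
7.9 tcp [625.9 182.2 118.5] rpy [-3.1412e+00  1.1000e-03  7.8420e-01] gap 0.597 ff 32.1 F [-0.2 -0.7 -2.5]
large_burner 0.85 [206. 143. 277. 205.] rect [631.3 199.8  55.2  65.4  51.4] cen [630.4 198.4] circ [627.8 195.1  33.6]
small_burner 0.77 [ 45. 151.  98. 202.] rect [515.9 311.   44.9  48.6  44.9] cen [515.9 310.5] circ [515.9 310.8  25. ]
oval_burner 0.74 [142. 299. 232. 350.] rect [515.5 128.1  13.1  31.5  52.1] cen [514.3 128.4] circ [514.1 126.1  15.9]
large_crown_mid 0.9 [204. 199. 304. 294.] rect [625.6 181.4  55.8  53.1  67.4] cen [625.7 181.1] circ [626.2 180.8  28.5]
large_burner 0.58 [244. 178.] [628.  195.3]
small_burner 0.94 [ 77. 175.] [515.  312.3]
```

View pics/w4.png

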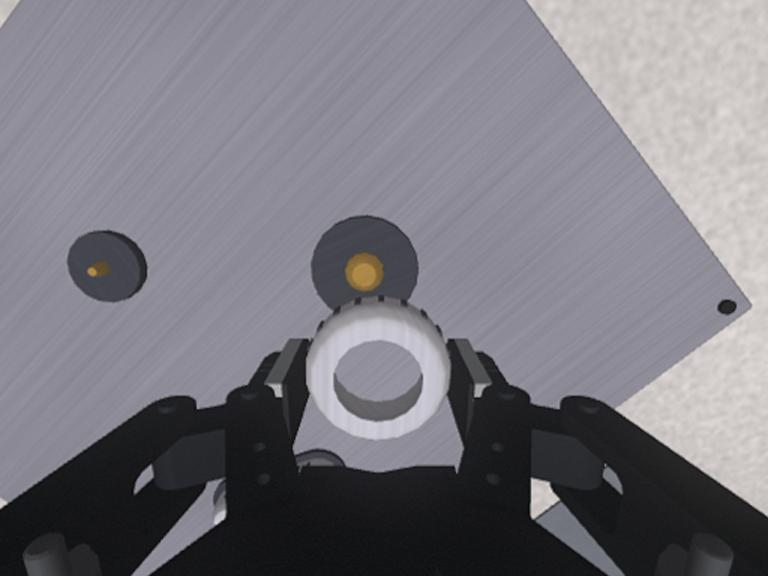

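Burner discs are at (243,178) for the large, with its brass pin at (243,181), and (71,177) for the small. The crown sits level and centred in the jaws. I'm cross-checking the pin before placing.

```bash
python3 - <<'E'
from h import *
print(ray("wrist",(242.7,181.3),.028)*1000, ray("wrist",(61.5,181),.028)*1000, ray("wrist",(252,245),.1415)*1000)
go(628,195); go(628,195,40); go(628,195,13)
E
```

```text
[628.78502581 196.68437342  28.        ] [513.27496063 312.69144407  28.        ] [629.91245466 185.95601155 141.5       ]
go [ 0.064 -0.045  0.   ]
go [ 0.064 -0.045  0.529]
go [ 0.064 -0.045  0.709]
```

>>> play_rows(motion=[[[50, 0.064, -0.045, 0.1, 0, 0, 0], [50, 0.064, -0.045, 0.35, 0, 0, 0], [50, 0.064, -0.045, 0.53, 0, 0, 0], [50, 0.064, -0.045, 0.6, 0, 0, 0], [50, 0.064, -0.045, 0.65, 0, 0, 0], [50, 0.064, -0.045, 0.69, 0, 0, 0], [50, 0.064, -0.045, 0.69, 0, 0, 0]]])

```text
clock: 9.0
tool_pos: [0.6281, 0.1956, 0.0157]
eef_rot: [3.141, -0.0, 0.785]
wrist_force: [-0.1, -0.9, -1.7]
finger_gap: 0.593
finger_force: 32.1
```

>>> play_rows(motion=[[[50, 0, 0, 0.01, 0, 0, 0], [50, 0, 0, 0.015, 0, 0, 0]]])

```text
clock: 9.2
tool_pos: [0.6283, 0.1955, 0.0142]
eef_rot: [3.141, -0.001, 0.785]
wrist_force: [-0.4, -0.5, -1.0]
finger_gap: 0.597
finger_force: 32.1
```

>>> play_rows(motion=[[[50, 0, 0, 0.007, 0, 0, 0], [50, 0, 0, 0.007, 0, 0, 0], [62, 0, 0, 0.007, 0, 0, 0], [70, 0, 0, 0.007, 0, 0, 0], [75, 0, 0, 0.0, 0, 0, 0], [80, 0, 0, -0.15, 0, 0, 0], [80, 0, 0, -0.35, 0, 0, 0], [80, 0, 0, -0.55, 0, 0, 0], [80, 0, 0, -0.55, 0, 0, 0]]])

```text
clock: 10.1
tool_pos: [0.6297, 0.1959, 0.1007]
eef_rot: [3.138, -0.006, 0.785]
wrist_force: [-0.0, 0.1, 0.5]
finger_gap: 0.8
finger_force: 0.0
```

```bash
python3 - <<'E'
from h import *
st(); save("wrist","w5.png",None,1)
outl("wrist",["large_crown_mid"],{"large_crown_mid":.03},1)
for r in spot_point("wrist","large_crown_mid")[:2]: print(round(r["confidence"],2),np.round(r["position"]),np.round(ray("wrist",r["position"],.027)[:2]*1000,1))
E
```

```text
10.1 tcp [629.7 195.9 100.7] rpy [ 3.138  -0.0061  0.7852] gap 0.8 ff 0.0 F [-0.   0.1  0.5]
large_crown_mid 0.82 [221. 170. 282. 233.] rect [628.1 195.1  51.8  50.7  33.5] cen [628.1 195.3] circ [627.9 195.5  26.3]
0.81 [250. 200.] [627.5 195.8]
```

View pics/w5.png

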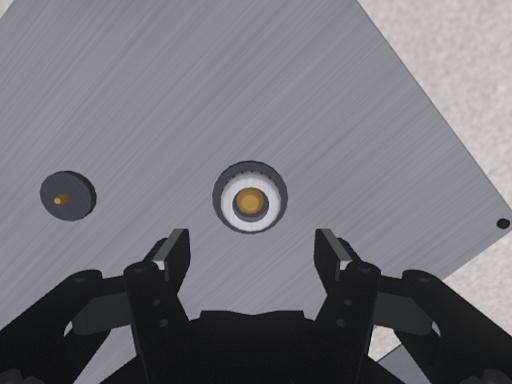

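The large crown is flat around its pin, with the ring and pin concentric at (250,200). Next is the small crown.

>>> play_rows(motion=[[[80, -0.23, 0.2, 0, 0, 0, 0], [80, -0.46, 0.4, 0, 0, 0, 0], [80, -0.7, 0.6, 0, 0, 0, 0], [80, -0.936, 0.813, 0, 0, 0, 0], [80, -0.936, 0.813, 0, 0, 0, 0]]])

```text
clock: 10.75
tool_pos: [0.6139, 0.0049, 0.0945]
eef_rot: [-3.14, 0.002, 0.78]
wrist_force: [-1.0, 0.9, -0.3]
finger_gap: 0.802
finger_force: 0.0
```

>>> play_rows(motion=[[[80, -0.23, 0.2, 0, 0, 0, 0], [80, -0.46, 0.4, 0, 0, 0, 0], [80, -0.7, 0.6, 0, 0, 0, 0], [80, -0.936, 0.813, 0.1, 0, 0, 0], [80, -0.936, 0.813, 0.2, 0, 0, 0], [80, -0.936, 0.813, 0.2, 0, 0, 0], [80, -0.936, 0.813, 0.2, 0, 0, 0]]])

```text
clock: 11.45
tool_pos: [0.6016, -0.1743, 0.0652]
eef_rot: [-3.14, 0.001, 0.786]
wrist_force: [-0.0, 0.6, 0.0]
finger_gap: 0.805
finger_force: 0.0
```

```bash
cat >> h.py <<'E'
def near(t,z,n=2):
    st(); snapshot("wrist"); outl("wrist",[t],{t:z},n)
E
python3 - <<'E'
from h import *
near("small_crown_mid",.016)
go(603,-175)
E
```

```text
11.45 tcp [ 601.6 -174.3   65.2] rpy [-3.140e+00  5.000e-04  7.861e-01] gap 0.805 ff 0.0 F [-0.   0.6  0. ]
small_crown_mid 0.78 [233. 180. 275. 226.] rect [ 606.4 -172.5   35.2   33.4   46.4] cen [ 606.4 -172.8] circ [ 606.7 -173.1   17.9]
go [0.    0.007 0.   ]
```

>>> play_rows(motion=[[[60, 0.028, 0.016, 0.15, 0, 0, 0], [60, 0.028, 0.016, 0.28, 0, 0, 0], [60, 0.028, 0.016, 0.36, 0, 0, 0], [60, 0.028, 0.016, 0.415, 0, 0, 0], [60, 0.028, 0.016, 0.415, 0, 0, 0], [45, 0.028, 0.016, 0.415, 0, 0, 0], [32, 0.028, 0.016, 0.415, 0, 0, 0], [32, 0.028, 0.016, 0.415, 0, 0, 0], [32, 0.028, 0.016, 0.415, 0, 0, 0]]], squeeze=25)

```text
clock: 12.45
tool_pos: [0.607, -0.1744, 0.0048]
eef_rot: [3.14, -0.001, 0.785]
wrist_force: [-0.8, 2.4, 6.8]
finger_gap: 0.381
finger_force: 24.9
```

>>> play_rows(motion=[[[32, 0, 0, -0.15, 0, 0, 0], [32, 0, 0, -0.4, 0, 0, 0], [32, 0, 0, -0.7, 0, 0, 0], [32, 0.2, -0.3, -0.77, 0, 0, 0], [32, 0.4, -0.6, -0.77, 0, 0, 0], [32, 0.619, -0.908, -0.77, 0, 0, 0], [32, 0.619, -0.908, -0.77, 0, 0, 0]]])

```text
clock: 13.15
tool_pos: [0.5749, -0.0086, 0.1197]
eef_rot: [-3.142, -0.001, 0.788]
wrist_force: [1.1, -0.9, -0.3]
finger_gap: 0.379
finger_force: 25.1
```

>>> play_rows(motion=[[[32, 0.2, -0.3, 0, 0, 0, 0], [32, 0.4, -0.6, 0, 0, 0, 0], [32, 0.619, -0.908, 0, 0, 0, 0], [32, 0.619, -0.908, 0, 0, 0, 0]]])

```text
clock: 13.55
tool_pos: [0.5444, 0.1531, 0.1194]
eef_rot: [-3.142, -0.001, 0.788]
wrist_force: [0.6, 0.2, -0.4]
finger_gap: 0.378
finger_force: 25.1
```

>>> play_rows(motion=[[[32, 0.2, -0.3, 0, 0, 0, 0], [32, 0.4, -0.6, 0, 0, 0, 0], [32, 0.56, -0.86, 0, 0, 0, 0], [32, 0.56, -0.86, 0, 0, 0, 0], [32, 0.56, -0.86, 0, 0, 0, 0], [32, 0.56, -0.86, 0, 0, 0, 0]]])

```text
clock: 14.15
tool_pos: [0.5139, 0.299, 0.1191]
eef_rot: [3.141, 0.0, 0.784]
wrist_force: [-0.0, 0.4, -0.2]
finger_gap: 0.377
finger_force: 25.1
```

```bash
python3 - <<'E'
from h import *
st(); save("wrist","w6.png")
outl("wrist",["small_burner"],{"small_burner":.016},1)
outl("wrist",["small_crown_mid"],{"small_crown_mid":read_state()["tool_pos"][2]+.009},1)
outl("wrist",["oval_burner"],{"oval_burner":.032},1)
go(515,312,40)
E
```

```text
14.15 tcp [513.9 299.  119.1] rpy [3.1414e+00 2.0000e-04 7.8420e-01] gap 0.377 ff 25.1 F [-0.   0.4 -0.2]
small_burner 0.81 [219. 158. 266. 207.] rect [513.3 311.4  44.6  45.1  89.4] cen [513.5 311.5] circ [513.6 311.6  23.1]
small_crown_mid 0.72 [223. 211. 282. 271.] rect [515.1 298.4  36.3  32.2  44.9] cen [515.1 298.6] circ [515.2 298.6  18.5]
oval_burner 0.51 [342. 322. 364. 344.] rect [477.4 117.6  33.1   9.3  87.7] cen [478. 116.] circ [480.5 117.5  16.5]
go [ 0.066 -0.056  0.528]
```

View pics/w6.png

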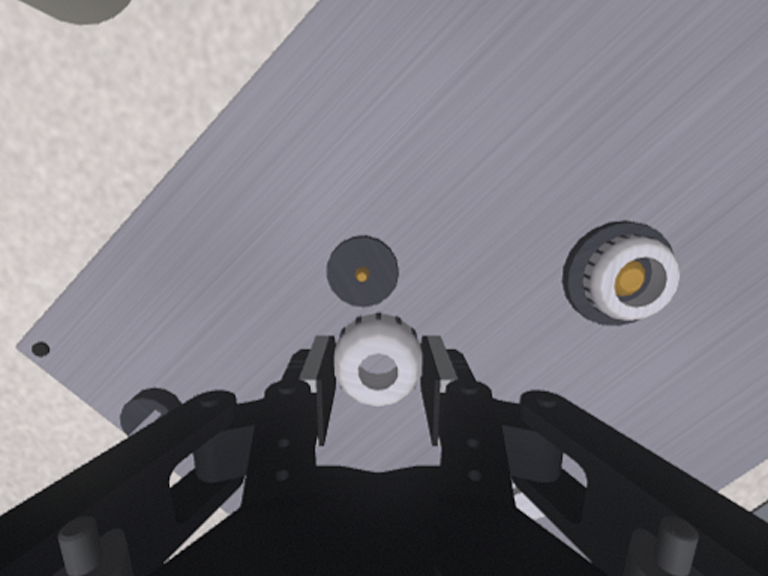

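The small burner disc is at (242,181) with its pin at (241,183). The held small crown is at (252,243), level. Lowering it.

>>> play_rows(motion=[[[32, 0.055, -0.067, 0.1, 0, 0, 0], [32, 0.055, -0.067, 0.35, 0, 0, 0], [32, 0.055, -0.067, 0.5, 0, 0, 0], [32, 0.055, -0.067, 0.58, 0, 0, 0], [32, 0.055, -0.067, 0.63, 0, 0, 0], [32, 0.055, -0.067, 0.65, 0, 0, 0], [32, 0.055, -0.067, 0.65, 0, 0, 0]]])

```text
clock: 15.05
tool_pos: [0.5124, 0.3134, 0.022]
eef_rot: [3.141, -0.001, 0.785]
wrist_force: [0.0, -0.8, -0.4]
finger_gap: 0.377
finger_force: 25.1
```

>>> play_rows(motion=[[[32, 0, 0, 0.01, 0, 0, 0], [32, 0, 0, 0.015, 0, 0, 0], [32, 0, 0, 0.015, 0, 0, 0]]])

```text
clock: 15.35
tool_pos: [0.5124, 0.3133, 0.0199]
eef_rot: [3.141, -0.001, 0.785]
wrist_force: [0.4, -0.1, 0.0]
finger_gap: 0.377
finger_force: 25.2
```

>>> play_rows(motion=[[[32, 0, 0, 0.01, 0, 0, 0], [32, 0, 0, 0.01, 0, 0, 0], [42, 0, 0, 0.01, 0, 0, 0], [55, 0, 0, 0.01, 0, 0, 0], [65, 0, 0, 0.0, 0, 0, 0], [75, 0, 0, -0.15, 0, 0, 0], [80, 0, 0, -0.35, 0, 0, 0], [80, 0, 0, -0.55, 0, 0, 0], [80, 0, 0, -0.55, 0, 0, 0]]])

```text
clock: 16.25
tool_pos: [0.5137, 0.3141, 0.1061]
eef_rot: [3.14, -0.006, 0.785]
wrist_force: [0.1, 0.3, 0.0]
finger_gap: 0.802
finger_force: 0.0
```

```bash
python3 - <<'E'
from h import *
st(); save("wrist","w7.png",(150,120,350,260),3)
outl("wrist",["small_crown_mid"],{"small_crown_mid":.03},1)
go(592.7,-336)
E
```

```text
16.25 tcp [513.7 314.1 106.1] rpy [ 3.1397 -0.0062  0.7852] gap 0.802 ff 0.0 F [0.1 0.3 0. ]
small_crown_mid 0.58 [230. 180. 271. 221.] rect [512.6 312.8  34.3  33.6  68.3] cen [512.7 313.1] circ [512.7 313.3  17.9]
go [-2.681e+00  3.441e+00 -1.000e-03]
```

View pics/w7.png

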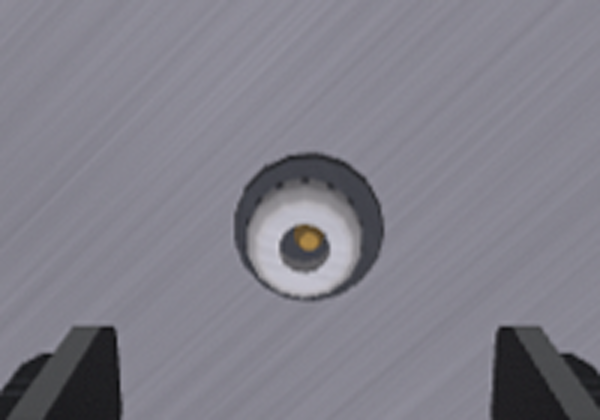

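The small crown is seated around its pin. Next is the small cap.

>>> play_rows(motion=[[[80, -0.26, 0.2, 0, 0, 0, 0], [80, -0.53, 0.4, 0, 0, 0, 0], [80, -0.797, 0.599, 0, 0, 0, 0], [80, -0.797, 0.599, 0, 0, 0, 0]]])

```text
clock: 16.75
tool_pos: [0.4898, 0.1608, 0.1006]
eef_rot: [-3.14, 0.003, 0.781]
wrist_force: [0.2, 1.4, 0.7]
finger_gap: 0.798
finger_force: 0.0
```

>>> play_rows(motion=[[[80, -0.26, 0.2, 0, 0, 0, 0], [80, -0.53, 0.4, 0, 0, 0, 0], [80, -0.797, 0.599, 0, 0, 0, 0], [80, -0.797, 0.599, 0, 0, 0, 0]]])

```text
clock: 17.15
tool_pos: [0.469, 0.0131, 0.1009]
eef_rot: [-3.14, 0.002, 0.78]
wrist_force: [-0.1, -0.1, 0.3]
finger_gap: 0.8
finger_force: 0.0
```

>>> play_rows(motion=[[[80, -0.26, 0.2, 0, 0, 0, 0], [80, -0.53, 0.4, 0, 0, 0, 0], [80, -0.79, 0.599, 0.1, 0, 0, 0], [80, -0.79, 0.599, 0.2, 0, 0, 0], [80, -0.79, 0.599, 0.2, 0, 0, 0], [80, -0.79, 0.599, 0.2, 0, 0, 0]]])

```text
clock: 17.75
tool_pos: [0.4498, -0.1294, 0.0715]
eef_rot: [-3.14, 0.0, 0.786]
wrist_force: [0.8, 0.5, -0.1]
finger_gap: 0.802
finger_force: 0.0
```

```bash
python3 - <<'E'
from h import *
near("small_cap_mid",.013)
go(450,-130)
E
```

```text
17.75 tcp [ 449.8 -129.4   71.5] rpy [-3.1401e+00  5.0000e-04  7.8590e-01] gap 0.802 ff 0.0 F [ 0.8  0.5 -0.1]
small_cap_mid 0.85 [218. 175. 281. 232.] rect [ 449.9 -128.2   50.9   49.3   72. ] cen [ 449.9 -128.8] circ [ 449.4 -128.7   26.1]
go [-0.005  0.002 -0.   ]
```

>>> play_rows(motion=[[[80, 0, 0, 0.15, 0, 0, 0], [80, 0, 0, 0.32, 0, 0, 0], [72, 0, 0, 0.42, 0, 0, 0], [72, 0, 0, 0.475, 0, 0, 0], [72, 0, 0, 0.475, 0, 0, 0], [60, 0, 0, 0.475, 0, 0, 0], [50, 0, 0, 0.475, 0, 0, 0], [48, 0, 0, 0.475, 0, 0, 0], [48, 0, 0, 0.475, 0, 0, 0]]], squeeze=30)

```text
clock: 18.75
tool_pos: [0.4504, -0.1302, 0.0018]
eef_rot: [3.14, -0.001, 0.785]
wrist_force: [-1.6, 2.9, 6.8]
finger_gap: 0.56
finger_force: 30.4
```

>>> play_rows(motion=[[[48, 0, 0, -0.15, 0, 0, 0], [48, 0, 0, -0.4, 0, 0, 0], [48, 0, 0, -0.7, 0, 0, 0], [48, 0.26, -0.2, -0.78, 0, 0, 0], [48, 0.53, -0.4, -0.78, 0, 0, 0], [48, 0.79, -0.6, -0.78, 0, 0, 0], [48, 0.79, -0.6, -0.78, 0, 0, 0]]])

```text
clock: 19.45
tool_pos: [0.4703, 0.0218, 0.1187]
eef_rot: [3.141, -0.002, 0.79]
wrist_force: [0.1, -0.3, -0.4]
finger_gap: 0.562
finger_force: 31.7
```

>>> play_rows(motion=[[[48, 0.26, -0.2, 0, 0, 0, 0], [48, 0.53, -0.4, 0, 0, 0, 0], [48, 0.79, -0.6, 0, 0, 0, 0], [48, 0.79, -0.6, 0, 0, 0, 0]]])

```text
clock: 19.85
tool_pos: [0.4904, 0.1689, 0.1183]
eef_rot: [3.141, -0.002, 0.79]
wrist_force: [-0.5, -0.7, -1.3]
finger_gap: 0.559
finger_force: 31.7
```

>>> play_rows(motion=[[[48, 0.26, -0.2, 0, 0, 0, 0], [48, 0.53, -0.4, 0, 0, 0, 0], [48, 0.79, -0.6, 0, 0, 0, 0], [48, 0.79, -0.6, 0, 0, 0, 0], [48, 0.79, -0.6, 0, 0, 0, 0], [48, 0.79, -0.6, 0, 0, 0, 0]]])

```text
clock: 20.45
tool_pos: [0.5105, 0.3108, 0.1179]
eef_rot: [3.141, 0.0, 0.784]
wrist_force: [0.2, -0.7, 1.1]
finger_gap: 0.555
finger_force: 31.7
```

```bash
python3 - <<'E'
from h import *
near("small_cap_mid",read_state()["tool_pos"][2]+.012,1)
cv2.imwrite("pics/w8.png",snapshot("wrist")[:,:,::-1])
go(512.7,313.1,28)
E
```

```text
20.45 tcp [510.5 310.8 117.9] rpy [3.1415e+00 2.0000e-04 7.8420e-01] gap 0.555 ff 31.7 F [ 0.2 -0.7  1.1]
small_cap_mid 0.71 [207. 195. 295. 280.] rect [512.4 311.4  51.   47.1  47.3] cen [512.3 311.3] circ [512.3 311.6  25.9]
go [ 0.02  -0.001  0.6  ]
```

View pics/w8.png

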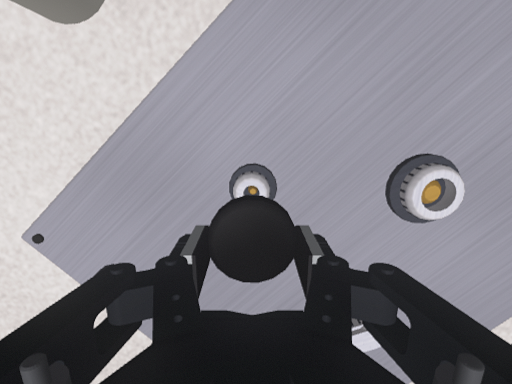

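The held cap at (252,239) is level and clear of the crown at (252,190). Lowering it onto the crown.

>>> play_rows(motion=[[[48, 0.013, 0, 0.1, 0, 0, 0], [48, 0.013, 0, 0.32, 0, 0, 0], [48, 0.013, 0, 0.45, 0, 0, 0], [48, 0.013, 0, 0.52, 0, 0, 0], [48, 0.013, 0, 0.56, 0, 0, 0], [48, 0.013, 0, 0.585, 0, 0, 0], [48, 0.013, 0, 0.585, 0, 0, 0]]])

```text
clock: 21.3
tool_pos: [0.5119, 0.3135, 0.0301]
eef_rot: [3.141, -0.0, 0.785]
wrist_force: [0.8, 0.6, -0.9]
finger_gap: 0.559
finger_force: 31.7
```

>>> play_rows(motion=[[[48, 0, 0, 0.01, 0, 0, 0], [48, 0, 0, 0.015, 0, 0, 0], [48, 0, 0, 0.015, 0, 0, 0]]])

```text
clock: 21.6
tool_pos: [0.5122, 0.3137, 0.0287]
eef_rot: [3.141, -0.002, 0.785]
wrist_force: [-1.4, -1.1, 5.2]
finger_gap: 0.563
finger_force: 32.2
```

Contact at the seated height. Releasing, then over to the large cap.

>>> play_rows(motion=[[[60, 0, 0, 0, 0, 0, 0], [70, 0, 0, 0, 0, 0, 0], [80, 0, 0, -0.02, 0, 0, 0], [85, 0, 0, -0.15, 0, 0, 0], [95, 0, 0, -0.35, 0, 0, 0], [95, 0, 0, -0.5, 0, 0, 0], [95, 0, 0, -0.5, 0, 0, 0]]])

```text
clock: 22.3
tool_pos: [0.513, 0.3141, 0.1062]
eef_rot: [3.14, -0.005, 0.785]
wrist_force: [-0.1, 0.2, 0.3]
finger_gap: 0.951
finger_force: 0.0
```

```bash
python3 - <<'E'
from h import *
near("small_cap_mid",.040,1)
go(597,-335,80)
E
```

```text
22.3 tcp [513.  314.1 106.2] rpy [ 3.14   -0.0052  0.7852] gap 0.951 ff 0.0 F [-0.1  0.2  0.3]
small_cap_mid 0.68 [220. 172. 283. 228.] rect [512.9 313.9  49.5  47.6  45. ] cen [512.8 313.7] circ [512.9 313.5  25.3]
go [-2.654  3.459  0.151]
```

>>> play_rows(motion=[[[95, -0.22, 0.29, 0, 0, 0, 0], [95, -0.44, 0.58, 0, 0, 0, 0], [95, -0.664, 0.865, 0, 0, 0, 0], [95, -0.664, 0.865, 0, 0, 0, 0]]])

```text
clock: 22.8
tool_pos: [0.5327, 0.1474, 0.1015]
eef_rot: [-3.141, 0.002, 0.782]
wrist_force: [-0.3, 1.0, -1.1]
finger_gap: 0.954
finger_force: 0.0
```

>>> play_rows(motion=[[[95, -0.22, 0.29, 0, 0, 0, 0], [95, -0.44, 0.58, 0, 0, 0, 0], [95, -0.664, 0.865, 0, 0, 0, 0], [95, -0.664, 0.865, 0, 0, 0, 0]]])

```text
clock: 23.2
tool_pos: [0.5541, -0.0145, 0.1017]
eef_rot: [-3.141, 0.001, 0.782]
wrist_force: [0.3, 0.0, -0.8]
finger_gap: 0.947
finger_force: 0.0
```

>>> play_rows(motion=[[[95, -0.22, 0.29, 0, 0, 0, 0], [95, -0.44, 0.58, 0, 0, 0, 0], [95, -0.664, 0.865, 0, 0, 0, 0], [95, -0.664, 0.865, 0, 0, 0, 0]]])

```text
clock: 23.6
tool_pos: [0.5754, -0.1764, 0.1016]
eef_rot: [-3.141, 0.001, 0.782]
wrist_force: [-0.2, 0.5, -0.2]
finger_gap: 0.951
finger_force: 0.0
```

>>> play_rows(motion=[[[95, -0.22, 0.29, 0, 0, 0, 0], [95, -0.44, 0.58, 0.05, 0, 0, 0], [100, -0.664, 0.865, 0.15, 0, 0, 0], [100, -0.664, 0.865, 0.15, 0, 0, 0], [100, -0.664, 0.865, 0.15, 0, 0, 0], [100, -0.664, 0.865, 0.15, 0, 0, 0]]])

```text
clock: 24.2
tool_pos: [0.597, -0.3339, 0.0793]
eef_rot: [-3.14, 0.0, 0.786]
wrist_force: [-0.1, 0.1, 0.6]
finger_gap: 1.001
finger_force: 0.0
```

```bash
python3 - <<'E'
from h import *
near("large_cap_mid",.012,1)
go(597,-335,80)
E
```

```text
24.2 tcp [ 597.  -333.9   79.3] rpy [-3.14    0.      0.7858] gap 1.001 ff 0.0 F [-0.1  0.1  0.6]
large_cap_mid 0.69 [211. 161. 288. 248.] rect [ 594.2 -336.8   69.2   67.    45.1] cen [ 594.3 -337. ] circ [ 594.5 -337.3   35. ]
go [-0.008  0.005  0.002]
```

>>> play_rows(motion=[[[100, -0.027, 0.002, 0.15, 0, 0, 0], [100, -0.027, 0.002, 0.35, 0, 0, 0], [100, -0.027, 0.002, 0.47, 0, 0, 0], [100, -0.027, 0.002, 0.53, 0, 0, 0], [100, -0.027, 0.002, 0.557, 0, 0, 0], [100, -0.027, 0.002, 0.557, 0, 0, 0], [88, -0.027, 0.002, 0.557, 0, 0, 0], [75, -0.027, 0.002, 0.557, 0, 0, 0], [70, -0.027, 0.002, 0.557, 0, 0, 0], [70, -0.027, 0.002, 0.557, 0, 0, 0]]], squeeze=35)

```text
clock: 25.3
tool_pos: [0.5948, -0.3387, -0.0015]
eef_rot: [3.14, -0.0, 0.785]
wrist_force: [-1.6, 2.2, 8.3]
finger_gap: 0.768
finger_force: 39.8
```

>>> play_rows(motion=[[[70, 0, 0, -0.15, 0, 0, 0], [70, 0, 0, -0.4, 0, 0, 0], [70, 0, 0, -0.7, 0, 0, 0], [70, 0.29, -0.26, -0.8, 0, 0, 0], [70, 0.59, -0.52, -0.8, 0, 0, 0], [70, 0.89, -0.78, -0.8, 0, 0, 0], [70, 0.89, -0.78, -0.8, 0, 0, 0]]])

```text
clock: 26.0
tool_pos: [0.6059, -0.158, 0.1174]
eef_rot: [3.141, -0.001, 0.787]
wrist_force: [0.6, -1.2, -3.0]
finger_gap: 0.764
finger_force: 43.9
```

>>> play_rows(motion=[[[70, 0.29, -0.26, 0, 0, 0, 0], [70, 0.59, -0.52, 0, 0, 0, 0], [70, 0.89, -0.78, 0, 0, 0, 0], [70, 0.89, -0.78, 0, 0, 0, 0]]])

```text
clock: 26.4
tool_pos: [0.6175, 0.0194, 0.1172]
eef_rot: [3.141, -0.001, 0.787]
wrist_force: [-0.2, -0.3, -1.5]
finger_gap: 0.765
finger_force: 43.9
```

>>> play_rows(motion=[[[70, 0.29, -0.26, 0, 0, 0, 0], [70, 0.59, -0.52, 0, 0, 0, 0], [70, 0.87, -0.78, 0, 0, 0, 0], [70, 0.87, -0.78, 0, 0, 0, 0], [70, 0.87, -0.78, 0, 0, 0, 0], [70, 0.87, -0.78, 0, 0, 0, 0]]])

```text
clock: 27.0
tool_pos: [0.627, 0.1912, 0.1168]
eef_rot: [3.141, -0.0, 0.786]
wrist_force: [0.0, -0.3, -2.1]
finger_gap: 0.766
finger_force: 43.9
```

```bash
python3 - <<'E'
from h import *
near("large_cap_mid",read_state()["tool_pos"][2]+.014,1)
go(628.1,195.4,27)
E
```

```text
27.0 tcp [627.  191.2 116.8] rpy [ 3.1414 -0.      0.7862] gap 0.766 ff 43.9 F [ 0.  -0.3 -2.1]
large_cap_mid 0.89 [191. 175. 317. 304.] rect [629.1 190.6  69.6  65.5  41.6] cen [628.5 190.7] circ [628.7 190.7  35. ]
go [ 0.029 -0.022  0.599]
```

>>> play_rows(motion=[[[70, 0.018, -0.015, 0.1, 0, 0, 0], [70, 0.018, -0.015, 0.32, 0, 0, 0], [70, 0.018, -0.015, 0.45, 0, 0, 0], [70, 0.018, -0.015, 0.53, 0, 0, 0], [70, 0.018, -0.015, 0.57, 0, 0, 0], [70, 0.018, -0.015, 0.59, 0, 0, 0], [70, 0.018, -0.015, 0.59, 0, 0, 0]]])

```text
clock: 27.8
tool_pos: [0.6278, 0.1944, 0.0285]
eef_rot: [3.141, -0.001, 0.785]
wrist_force: [0.1, 0.2, -2.7]
finger_gap: 0.767
finger_force: 43.9
```

>>> play_rows(motion=[[[70, 0, 0, 0.01, 0, 0, 0], [70, 0, 0, 0.018, 0, 0, 0], [70, 0, 0, 0.018, 0, 0, 0]]])

```text
clock: 28.1
tool_pos: [0.6276, 0.1945, 0.0257]
eef_rot: [3.141, -0.0, 0.785]
wrist_force: [0.1, 0.4, -1.9]
finger_gap: 0.765
finger_force: 44.0
```

>>> play_rows(motion=[[[70, 0, 0, 0.008, 0, 0, 0], [70, 0, 0, 0.014, 0, 0, 0], [70, 0, 0, 0.014, 0, 0, 0]]])

```text
clock: 28.4
tool_pos: [0.6279, 0.1945, 0.0253]
eef_rot: [3.141, -0.001, 0.785]
wrist_force: [-7.8, -2.3, 14.3]
finger_gap: 0.764
finger_force: 46.6
```

Seated at the expected height. Releasing, then over to the oval cap, turning the tool.

>>> play_rows(motion=[[[70, 0, 0, -0.01, 0, 0, 0], [80, 0, 0, -0.01, 0, 0, 0], [90, 0, 0, -0.01, 0, 0, 0], [100, 0, 0, -0.02, 0, 0, 0], [100, 0, 0, -0.15, 0, 0, 0], [100, 0, 0, -0.35, 0, 0, 0], [100, 0, 0, -0.5, 0, 0, 0], [100, 0, 0, -0.5, 0, 0, 0]]])

```text
clock: 29.2
tool_pos: [0.629, 0.1948, 0.102]
eef_rot: [3.139, -0.005, 0.785]
wrist_force: [-0.1, -0.1, 0.4]
finger_gap: 1.0
finger_force: 0.0
```

```bash
python3 - <<'E'
from h import *
near("large_cap_mid",.040,1)
go(456,-385,100)
E
```

```text
29.2 tcp [629.  194.8 102. ] rpy [ 3.1387 -0.0048  0.7852] gap 1.0 ff 0.0 F [-0.1 -0.1  0.4]
large_cap_mid 0.78 [211. 157. 294. 243.] rect [6.281e+02 1.946e+02 6.730e+01 6.620e+01 3.000e-01] cen [628.4 194.8] circ [628.4 194.9  34.1]
go [-3.539  1.924 -0.012]
```

>>> play_rows(motion=[[[100, -0.29, 0.16, 0, 0, 0, 0], [100, -0.59, 0.32, 0, 0, 0, 0], [100, -0.885, 0.481, 0, 0, 0, 0], [100, -0.885, 0.481, 0, 0, 0, 0]]])

```text
clock: 29.7
tool_pos: [0.5828, 0.045, 0.097]
eef_rot: [-3.14, 0.003, 0.781]
wrist_force: [-0.2, 0.4, -0.7]
finger_gap: 0.999
finger_force: 0.0
```

>>> play_rows(motion=[[[100, -0.29, 0.16, 0, 0, 0, 0], [100, -0.59, 0.32, 0, 0, 0, 0], [100, -0.885, 0.481, 0, 0, 0, 0], [100, -0.885, 0.481, 0, 0, 0, 0]]])

```text
clock: 30.1
tool_pos: [0.54, -0.0995, 0.0972]
eef_rot: [-3.14, 0.001, 0.781]
wrist_force: [-0.1, 0.7, -0.3]
finger_gap: 1.001
finger_force: 0.0
```

>>> play_rows(motion=[[[100, -0.29, 0.16, 0, 0, 0, 0], [100, -0.59, 0.32, 0, 0, 0, 0], [100, -0.885, 0.481, 0, 0, 0, 0], [100, -0.885, 0.481, 0, 0, 0, 0]]])

```text
clock: 30.5
tool_pos: [0.4973, -0.2441, 0.0973]
eef_rot: [-3.141, 0.001, 0.781]
wrist_force: [1.0, 1.4, 0.5]
finger_gap: 1.002
finger_force: 0.0
```

>>> play_rows(motion=[[[100, -0.29, 0.16, 0, 0, 0, 0.02], [100, -0.59, 0.32, 0, 0, 0, 0.04], [100, -0.885, 0.481, 0, 0, 0, 0.06], [100, -0.885, 0.481, 0, 0, 0, 0.08], [100, -0.885, 0.481, 0, 0, 0, 0.1], [100, -0.885, 0.481, 0, 0, 0, 0.12], [100, -0.885, 0.481, 0, 0, 0, 0.1417], [100, -0.885, 0.481, 0.1, 0, 0, 0.1417], [100, -0.885, 0.481, 0.1, 0, 0, 0.1417], [100, -0.885, 0.481, 0.1, 0, 0, 0.1417]]])

```text
clock: 31.5
tool_pos: [0.4559, -0.3845, 0.0821]
eef_rot: [-3.14, 0.001, -0.102]
wrist_force: [0.3, -0.4, -0.4]
finger_gap: 1.002
finger_force: 0.0
```

```bash
python3 - <<'E'
from h import *
near("oval_cap_mid",.012,1)
go(456,-385,80)
E
```

```text
31.5 tcp [ 455.9 -384.5   82.1] rpy [-3.1404e+00  1.5000e-03 -1.0160e-01] gap 1.002 ff 0.0 F [ 0.3 -0.4 -0.4]
oval_cap_mid 0.74 [226. 137. 285. 263.] rect [ 455.  -387.2   48.3  111.7   85.1] cen [ 454.7 -387.2] circ [ 454.9 -388.4   56. ]
go [-0.001  0.     0.021]
```

>>> play_rows(motion=[[[100, -0.004, 0.018, 0.15, 0, 0, -0.0025], [80, -0.004, 0.018, 0.35, 0, 0, -0.0025], [72, -0.004, 0.018, 0.47, 0, 0, -0.0025], [72, -0.004, 0.018, 0.54, 0, 0, -0.0025], [72, -0.004, 0.018, 0.54, 0, 0, -0.0025], [60, -0.004, 0.018, 0.54, 0, 0, -0.0025], [50, -0.004, 0.018, 0.54, 0, 0, -0.0025], [45, -0.004, 0.018, 0.54, 0, 0, -0.0025], [45, -0.004, 0.018, 0.54, 0, 0, -0.0025]]], squeeze=45)

```text
clock: 32.5
tool_pos: [0.4557, -0.3883, 0.0039]
eef_rot: [3.14, -0.002, -0.089]
wrist_force: [-2.0, 1.1, 7.5]
finger_gap: 0.537
finger_force: 46.5
```

>>> play_rows(motion=[[[45, 0, 0, -0.15, 0, 0, 0], [45, 0, 0, -0.4, 0, 0, 0], [45, 0, 0, -0.7, 0, 0, 0], [45, -0.04, -0.3, -0.85, 0, 0, 0], [45, -0.09, -0.6, -0.85, 0, 0, 0], [45, -0.134, -0.853, -0.85, 0, 0, 0], [45, -0.134, -0.853, -0.85, 0, 0, 0]]])

```text
clock: 33.2
tool_pos: [0.4463, -0.255, 0.1305]
eef_rot: [-3.141, -0.0, -0.086]
wrist_force: [-0.4, -1.0, -1.2]
finger_gap: 0.536
finger_force: 46.8
```

>>> play_rows(motion=[[[45, -0.04, -0.3, 0, 0, 0, 0], [45, -0.09, -0.6, 0, 0, 0, 0], [45, -0.134, -0.853, 0, 0, 0, 0], [45, -0.134, -0.853, 0, 0, 0, 0]]])

```text
clock: 33.6
tool_pos: [0.4376, -0.1264, 0.1302]
eef_rot: [-3.141, -0.0, -0.086]
wrist_force: [0.9, -0.7, -1.7]
finger_gap: 0.532
finger_force: 47.0
```

>>> play_rows(motion=[[[45, -0.04, -0.3, 0, 0, 0, 0], [45, -0.09, -0.6, 0, 0, 0, 0], [45, -0.134, -0.853, 0, 0, 0, 0], [45, -0.134, -0.853, 0, 0, 0, 0], [45, -0.134, -0.853, 0, 0, 0, 0], [45, -0.134, -0.853, 0, 0, 0, 0]]])

```text
clock: 34.2
tool_pos: [0.4297, -0.001, 0.13]
eef_rot: [3.141, -0.0, -0.09]
wrist_force: [0.5, -0.0, -1.4]
finger_gap: 0.539
finger_force: 47.1
```

```bash
python3 - <<'E'
from h import *
st(); save("wrist","w9.png",None,1.5)
outl("wrist",["oval_burner"],{"oval_burner":.026},2)
outl("wrist",["oval_cap_mid"],{"oval_cap_mid":read_state()["tool_pos"][2]+.009},1)
for r in spot_point("wrist","oval_burner")[:2]: print(round(r["confidence"],2),np.round(r["position"]),np.round(ray("wrist",r["position"],.008)[:2]*1000,1))
E
```

```text
34.2 tcp [429.7  -1.  130. ] rpy [ 3.1414e+00 -5.0000e-04 -9.0300e-02] gap 0.539 ff 47.1 F [ 0.5 -0.  -1.4]
oval_burner 0.86 [ 95. 113. 156. 216.] rect [462.5 115.8  43.3 103.1  65.6] cen [462.8 115.8] circ [463.  117.   51.7]
oval_cap_mid 0.64 [205. 142. 301. 317.] rect [434.1  -2.2  48.  102.6  84.8] cen [432.8  -2.2] circ [433.8  -2.2  51.7]
0.98 [125. 166.] [461.9 122.8]
```

View pics/w9.png

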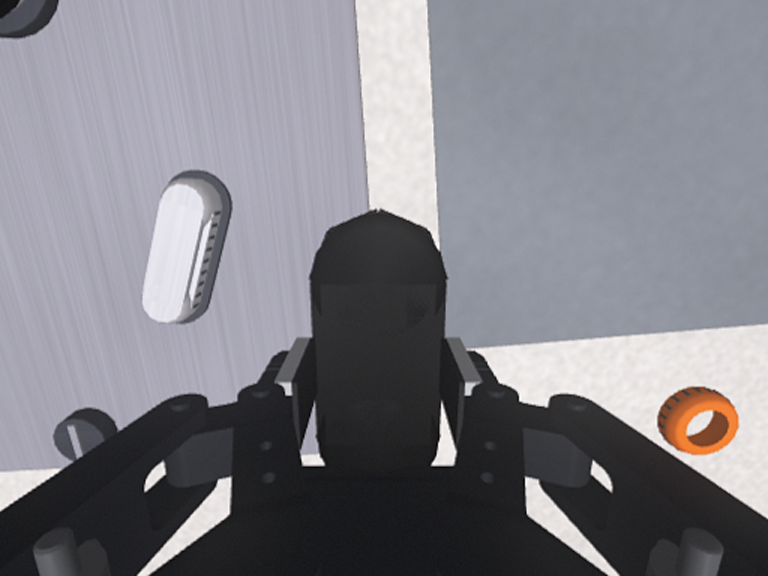

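The oval burner is at (125,165) in the picture, at about −22° yaw. The cap is held level, with its long axis along the tool's x. I'll move behind the burner along its axis, turn to match, and measure once more.

>>> play_rows(motion=[[[45, -0.12, -0.25, 0, 0, 0, 0], [45, -0.24, -0.5, 0, 0, 0, 0], [45, -0.24, -0.5, 0, 0, 0, 0]]])

```text
clock: 34.7
tool_pos: [0.3989, 0.0802, 0.1297]
eef_rot: [-3.141, 0.001, -0.087]
wrist_force: [0.0, -0.2, -1.6]
finger_gap: 0.533
finger_force: 47.2
```

>>> play_rows(motion=[[[45, -0.12, -0.25, 0, 0, 0, 0.02], [45, -0.247, -0.53, 0, 0, 0, 0.04], [45, -0.247, -0.53, 0, 0, 0, 0.052], [45, -0.247, -0.53, 0, 0, 0, 0.052], [45, -0.247, -0.53, 0, 0, 0, 0.052], [45, -0.247, -0.53, 0, 0, 0, 0.052]]])

```text
clock: 35.3
tool_pos: [0.3708, 0.1595, 0.1298]
eef_rot: [3.142, -0.0, -0.415]
wrist_force: [-0.5, 0.3, -3.2]
finger_gap: 0.535
finger_force: 47.3
```

```bash
python3 - <<'E'
from h import *
st(); im=snapshot("wrist")
outl("wrist",["oval_burner"],{"oval_burner":.020},2)
outl("wrist",["oval_cap_mid"],{"oval_cap_mid":read_state()["tool_pos"][2]+.010},1)
m=outline_of("wrist","oval_burner")[0]["pixels"]
g=im.min(2); print(np.percentile(g[m],[5,25,50,75,95]))
t=((g>150)&m).astype(np.uint8); c=max(cv2.findContours(t,0,1)[0],key=cv2.contourArea)[:,0]
w=np.array([ray("wrist",p,.031)[:2]*1000 for p in c],np.float32); print(cv2.minAreaRect(w),cv2.boundingRect(c))
for r in spot_point("wrist","oval_burner")[:1]: print(np.round(ray("wrist",r["position"],.008)[:2]*1000,1))
cv2.imwrite("pics/w10.png",cv2.resize(im[:,:,::-1],None,fx=1.5,fy=1.5))
E
```

```text
35.3 tcp [370.8 159.5 129.8] rpy [ 3.1415e+00 -1.0000e-04 -4.1550e-01] gap 0.535 ff 47.3 F [-0.5  0.3 -3.2]
oval_burner 0.84 [225.  16. 275. 143.] rect [460.9 122.5  40.8 101.5  65.5] cen [460.9 122.5] circ [462.1 125.2  50.9]
oval_cap_mid 0.97 [207. 144. 300. 315.] rect [375.9 156.8  47.7 101.7  66.1] cen [374.3 157.5] circ [375.  156.6  51.7]
[ 81. 145. 223. 225. 228.]
((461.2427062988281, 122.36885070800781), (31.547931671142578, 90.40992736816406), 65.97772979736328) (229, 20, 39, 116)
[462.8 121.9]
```

View pics/w10.png

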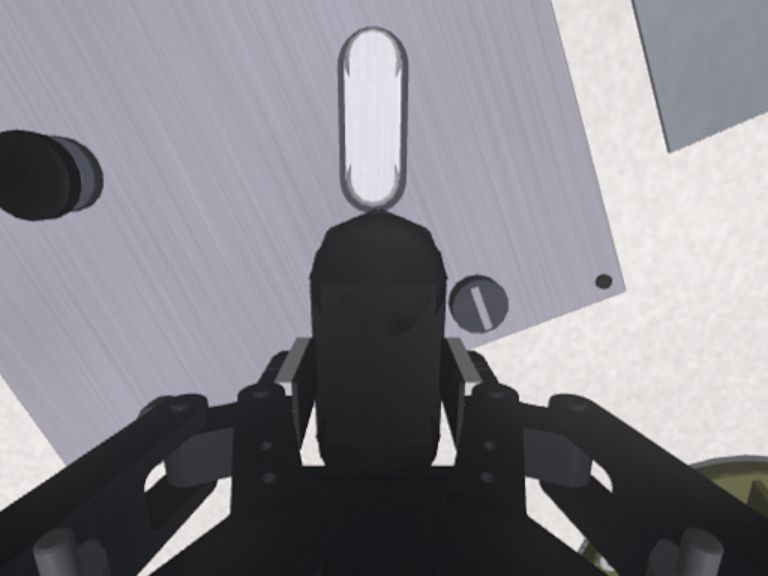

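The burner's white top is centred at (249,78) with its axis upright in the picture, in line with the held cap. Moving forward and lowering.

>>> play_rows(motion=[[[45, 0.3, -0.01, 0, 0, 0, 0.001], [45, 0.6, -0.018, 0, 0, 0, 0.001], [45, 0.653, -0.018, 0, 0, 0, 0.001], [45, 0.653, -0.018, 0.2, 0, 0, 0.001], [45, 0.653, -0.018, 0.4, 0, 0, 0.001], [45, 0.653, -0.018, 0.55, 0, 0, 0.001], [45, 0.653, -0.018, 0.6, 0, 0, 0.001], [45, 0.653, -0.018, 0.6, 0, 0, 0.001]]])

```text
clock: 36.35
tool_pos: [0.4606, 0.1232, 0.0393]
eef_rot: [3.141, 0.001, -0.422]
wrist_force: [-0.5, 0.8, -0.5]
finger_gap: 0.536
finger_force: 47.3
```

>>> play_rows(motion=[[[45, 0, 0, 0.03, 0, 0, 0], [45, 0, 0, 0.06, 0, 0, 0], [45, 0, 0, 0.073, 0, 0, 0], [45, 0, 0, 0.073, 0, 0, 0]]])

```text
clock: 36.75
tool_pos: [0.4611, 0.1233, 0.0289]
eef_rot: [-3.142, -0.0, -0.422]
wrist_force: [0.6, -0.0, -1.7]
finger_gap: 0.538
finger_force: 47.3
```

>>> play_rows(motion=[[[45, 0, 0, 0.01, 0, 0, 0], [45, 0, 0, 0.017, 0, 0, 0], [45, 0, 0, 0.017, 0, 0, 0]]])

```text
clock: 37.05
tool_pos: [0.4612, 0.1233, 0.0269]
eef_rot: [-3.141, -0.0, -0.422]
wrist_force: [-2.8, -0.5, 6.5]
finger_gap: 0.533
finger_force: 48.4
```

Contact exactly at the seated height (0.0269). Releasing, retreating and checking all the caps.

>>> play_rows(motion=[[[58, 0, 0, -0.005, 0, 0, 0], [70, 0, 0, -0.005, 0, 0, 0], [80, 0, 0, -0.02, 0, 0, 0], [85, 0, 0, -0.15, 0, 0, 0], [95, 0, 0, -0.4, 0, 0, 0], [95, 0, 0, -0.7, 0, 0, 0], [95, 0, 0, -0.98, 0, 0, 0], [95, 0, 0, -0.98, 0, 0, 0], [95, 0, 0, -0.98, 0, 0, 0]]])

```text
clock: 37.95
tool_pos: [0.4612, 0.1233, 0.1738]
eef_rot: [-3.141, -0.001, -0.422]
wrist_force: [-0.5, -0.1, -1.4]
finger_gap: 0.952
finger_force: 0.0
```

```bash
python3 - <<'E'
from h import *
st(); snapshot("wrist"); snapshot("scene")
Z={"oval_cap_mid":.036,"large_cap_mid":.038,"small_cap_mid":.038}
outl("wrist",list(Z),Z,1); outl("scene",list(Z),Z,1)
Z={"soap":.15,"mug":.09}
for t in Z:
    for r in spot_point("scene",t)[:1]: print(t,np.round(r["position"],1),np.round(ray("scene",r["position"],0)*1000))
E
```

```text
37.95 tcp [461.2 123.3 173.8] rpy [-3.1406e+00 -1.3000e-03 -4.2240e-01] gap 0.952 ff 0.0 F [-0.5 -0.1 -1.4]
oval_cap_mid 0.81 [230. 132. 278. 235.] rect [459.6 122.9  49.8 112.6  65.8] cen [459.5 122.7] circ [459.3 122.4  56.4]
large_cap_mid 0.75 [ 76.  13. 150.  98.] rect [625.9 193.7  69.8  67.7  23.3] cen [626.1 193.4] circ [626.2 193.   35.6]
small_cap_mid 0.77 [ 50. 187. 101. 229.] rect [511.9 310.1  48.9  52.6  16.8] cen [511.9 310.6] circ [512.5 310.5  27.3]
oval_cap_mid 0.79 [277. 171. 297. 192.] rect [465.8 124.5  53.2 120.   65.8] cen [465.8 124.4] circ [466.6 126.5  60.3]
large_cap_mid 0.72 [295. 205. 315. 224.] rect [632.  196.8  64.6  71.7  86.1] cen [632.3 196.3] circ [632.2 198.   37.4]
small_cap_mid 0.67 [323. 188. 338. 197.] rect [518.6 312.6  46.   52.3  84. ] cen [518.  313.4] circ [518.4 314.9  27. ]
mug [386.2 193. ] [513. 556.   0.]
```

All three caps measure at their seated heights, true size and centred on their burners, and the gripper is clear. Handing in.

```bash
python3 -c "
from cell import *
print(sign_off())"
```

```text
the job is handed in; nothing more can be done
None
```

The hob is back together and handed in after about 38 s: both crowns are on their bases, with the round caps on top and the oval cap lengthwise on its burner. Contact heights and a last camera check showed the caps level and seated. I never went near the soap or the mug, though the last check did not detect the soap.

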